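Set the guide roller to the gauge bar

TASK

On the strip guide, the roller sits too far from the steel fence. Slide the gauge bar in under the strap from its left end (left and right as seen from the robot) while the gap is still wide, let go of it so that it sticks out about evenly at both ends, and turn the flat head of the eccentric bolt clockwise until the roller just takes up the play without clamping the bar hard (aim for about half a millimetre of play, the bar must still slide). Then take the bar by its right-hand end, draw it out through the guide to the right to feel that it slides, and lay it level in the grey tray, leaving the bolt as set and the other things on the bench where they are.

Things in the scene. Friction and masses are not known exactly. Their poses are not given: they have to be found in the camera images.
- guide: Strip guide fixed to the bench: aluminium base plate (x -38 to 86, y -75 to 75, z 0 to 8 mm) with steel fence, roller and a dark strap bridging both. Origin on the bench under the middle of the fence's face. x points from the fence face (plane x = 0) to the roller, y along the passage to the left (entry) end, z up. Fence: x -16 to 0, y -25 to 25 mm, up to the strap.
- passage (a point): Point in the passage under the strap: in the guide's frame x = 10, y = 0, z = 24 mm, where the bar's centre is when it stands on the base plate (top at 8 mm) against the fence, half-way through; axes as the guide's. Dark strap above it: guide x -16 to 82, y -12 to 12, z 46 to 52 mm, ending on a rear post at x 70 to 82 mm.
- bolt (a joint): Angle of the eccentric bolt, rad, 0 to 3.1, growing clockwise seen from above; stiff (about 0.12 N m), stays where left. Its fixed upright axis is at x = 39, y = 0 mm in the guide's frame. Gap from fence face to roller = 21 mm + 7 mm x cos(angle): 28 mm at 0, 21 mm at 1.57. It starts between 0.2 and 0.85 (gap over 25.5 mm).
- bolt_grip (a point): On the bolt's axis at gripping height in its flat steel key head, 74 mm above the bench. The head is a bar 36 mm long (this point's x axis; at angle 0 along the guide's x), 12 mm thick (y), 56 to 88 mm above the bench, on a flange 26 mm across, over the strap (top at 52 mm). Grip across the 12 mm from above.
- roller: Steel guide roller with a black hub, 36 mm across, 30 mm high, free to spin on the bolt's eccentric; origin at its centre, 25 mm above the bench. Gap to the fence = its x in the guide's frame less 18 mm.
- gauge_mid (a point): Centre of the gauge bar: plain aluminium bar 180 mm long (this point's y axis), 20 mm thick (x), 32 mm high (z), about 0.3 kg, both ends alike. It starts standing on its 20 mm edge on the bench to the left of the guide, roughly pointing away from the robot.
- tray: Shallow grey open tray fixed to the bench, to the right of the guide: 230 mm along its x, 120 mm along y, 26 mm high, walls and floor 4 mm. Origin at the centre of its underside.
- driver: Screwdriver lying on the bench beyond the guide; bystander. Origin mid-length, length 190 mm along x.
- screwbox: Small black open box, 80 x 60 x 30 mm, on the bench beyond the guide; bystander. Origin under its centre.
- pliers: Blue-handled pliers lying on the bench, about 145 mm long along x; bystander. Origin at the bench, near the middle.
- solder_reel: Grey reel, 60 mm across, 45 mm high, at the left; bystander. Origin under its centre.
- gauge: The same gauge bar; origin at the centre of its underside as it stands, 16 mm below the centre.
There are look-alikes about, which are no part of the job. What is meant by the guide is not purple, and is the larger of those in its own colour.

How it is judged:
On the way, in this order (a step that is already met when the one before it is completed fails the run):
1. the bar stands in the guide on the base plate between fence and roller, sticking out at both ends (centre within 50 mm of the middle), gap still over 24 mm, hand off (y of gauge_mid in the frame of guide between -0.05 and 0.05 m and x of gauge_mid in the frame of guide between 0 and 0.03 m and z of gauge_mid in the frame of guide below 0.03 m and angle between the y axis of gauge_mid and the y axis of guide, either way round below 0.2 rad and x of roller in the frame of guide above 0.042 m and contact force between the fingers and anything else below 0.5 N), for 0.2 s.
2. with the bar still in the guide, the gap is 19.7 to 21.7 mm (bar 20 mm), hand off (y of gauge_mid in the frame of guide between -0.05 and 0.05 m and x of gauge_mid in the frame of guide between 0 and 0.03 m and z of gauge_mid in the frame of guide below 0.03 m and angle between the y axis of gauge_mid and the y axis of guide, either way round below 0.2 rad and x of roller in the frame of guide between 0.0377 and 0.0397 m and contact force between the fingers and anything else below 0.5 N), for 0.2 s.
3. the bar has been drawn along the passage to the right until its centre is over 92 mm from the strap's middle, the gap still set (x of roller in the frame of guide between 0.0377 and 0.0397 m and y of gauge_mid in the frame of guide below -0.092 m and z of gauge_mid in the frame of guide below 0.06 m and x of gauge_mid in the frame of guide between -0.04 and 0.06 m), for 0.05 s.
At the end, for the whole second after the job is handed in: The gauge bar rests level on the tray's floor (centre within 50 mm of the tray's centre in x and y and under 30 mm above its underside, length level within 0.1 rad), and the gap between fence and roller is 19.7 to 21.7 mm; the bystanders are within 30 mm of where they stood (x of roller in the frame of guide between 0.0377 and 0.0397 m and x of gauge_mid in the frame of tray between -0.05 and 0.05 m and y of gauge_mid in the frame of tray between -0.05 and 0.05 m and z of gauge_mid in the frame of tray below 0.03 m and angle between gauge_mid's own y axis and vertical above 1.47 rad and linear speed of gauge below 0.02 m/s); the robot touches nothing.
It fails at once if the bar is clamped hard: over 60 N between bar and roller (contact force between gauge and roller above 60 N).
It fails at once if the gap is set with the bar out on the left: not set on the bar, or the bar taken back out on the left (x of roller in the frame of guide between 0.0377 and 0.0397 m and y of gauge_mid in the frame of guide above 0.11 m).
It fails at once if the screwdriver, screw box, pliers or reel is pushed away (over 30 mm) (distance of any of driver, screwbox, pliers, solder_reel from where it was at the start of the episode above 0.03 m).
It also fails if it takes over 59 s, if anything falls off the work surface, if the arm or the gripper's body presses on something with over 40 N, if the wrist force passes 120 N, or if a joint passes its speed limit or range.

ROBOT

A 6-joint arm with a two-finger parallel gripper is mounted at the origin on the work surface. World frame = base frame: x ahead of the robot, y to its left, z up, the work surface at z = 0. Lengths are in m, angles in rad, forces in N, time in s.
With the tool pointing down it reaches from about 0.25 to 0.725 m from the base axis. Payload 4 kg.
Tool frame: the origin (TCP) lies midway between the tips of the shut fingers; the grasp point (between the pads) lies 19 mm behind it; z points along the fingers, y is the line along which they close (so a half turn about z gives the same grasp; the last joint's range is limited). The gripper opens to 85 mm and grips with 20 to 120 N. Pads are 22 mm wide; open, the fingers measure 114 mm over their backs; the gripper's body (76 mm by 85 mm) begins 54 mm behind the grasp point. The pads swing forward as they close: fully open they stand 13 mm farther back than shut.
Start: joints at [1.118, 0.241, 0.005, 1.335, 0, 1.571], TCP at [0.219, 0.45, 0.207] pointing down, gripper open.
Joint ranges: [-2.72, 2.72], [-1.05, 1.87], [-1.09, 1.28], [-1.99, 2.15], [-1.42, 1.44], [-3.14, 3.14]. Speed limits (rad/s): [2.79, 2.79, 3.14, 3.14, 3.14, 3.14].

INTERFACE

Orientations are given as a rotation vector (axis times angle).
In Python, from rig import env gives the robot as it stands.
- The arm moves only by the shell command python3 -m pendant 'ROWS' [OPENING] [FORCE]. ROWS is JSON, a list that holds one entry, the list of rows, each a list of 4 numbers: the shift along the world's x, y, z in cm, then the turn about the world's z in degrees. A call has 1 to 12 rows; each row is the pose to reach, as a shift and turn from the pose commanded when the call began; what a row does not reach only later rows make up. A row lasts 1/12 s, in which the tool goes at most 41.7 mm and 7.16 degrees, less where a joint would pass 70% of its speed; a pose out of reach is approached as far as the arm can. A call with a gripper value outside its range is refused whole. OPENING is the closure, from 0 (fully open) to 1 (shut), set as the call begins (- or left out, the last holds). The fingers move at their own pace and stop on an object; FORCE is the grip in N (left out, the last holds). Time passes only in rows, so rows that repeat a pose let the fingers close. It gives the time, the measured TCP pose, the force, the opening and the grip force at its end, in the units of the state.
- env.observe(): the state, without advancing time (a new reading comes with each control period).
- env.get_image(name): name is "scene" or "side" or "wrist"; returns (picture, depth): 400x640x3 uint8, red, green, blue; 400x640 float32, m along the optical axis (not along the pixel's ray), 0 where there is no reading.
- env.camera_model(name): a dict with "K" (3x3 intrinsics, pixels), "pose" (4x4, takes a point from camera to world coordinates). Camera axes: x right, y up, looking along -z (the intrinsics and any distortion apply to the point x, -y, -z); pixel columns grow to the right and rows downward; lengths in m; the calibration is good to about 2 mm. A picture is of the moment at which its call begins: read the wrist's pose just before it. camera_model takes no time and is no camera call; for the wrist camera it gives the pose at the moment of the call.
- env.close_job(): hands the job in; it is judged then, once.
Trained networks look in the newest picture that a camera, given by its name, has taken for a name from the list of things; names that differ only in an ending like _2 or _b are one class to them, and where a whole thing is asked for, a point or a joint stands for the part that bears it (a point fixed in the world has none). Each returns a list of dicts, best first, with "score" (0 to 1); they miss things now and then, are a little off and sometimes report something else, mostly with a low value. They report only what shows in the picture. A call takes as long as a camera call. They do not tell look-alikes from the thing itself.
- env.recognise(camera, target): "bbox" ([left, top, right, bottom] in pixels, round what is visible of it).
- env.regions_of(camera, target): "region" (400x640 bool, what is visible of it) and "bbox" ([left, top, right, bottom] in pixels, round what is visible of it).
The state is a dict: "time": time; "joints": joint angles; "joint_velocities": joint speeds; "effort": joint torques, N m; "ee_pos": TCP position; "orientation": TCP orientation; "contact_force": force on the tool from outside, world axes, zero at the start; "moment": the same for the moment, N m; "opening": finger opening in m; "grip_force": force on a finger pad.
Only numpy, scipy, OpenCV 4.12 (cv2) and the standard library are available. Lean on these libraries where they do the work, as an engineer would, in place of code of your own. Each camera call takes 0.05 s, during which the arm holds its last target. There are 200 camera calls.

## Working session

There is one attempt and no reset: what is moved stays moved. The work goes in short steps, Python scripts to look and compute and a shell command to move; the robot and the scene stay as the last step left them, time stands still between calls to the robot, and variables do not carry over. Pictures are saved under pics/ and viewed, at most 14 in all, crops included, and the job is handed in when it is done.

```bash
ls; mkdir -p pics
python3 - <<'E'
from rig import env
import cv2,numpy as np
ims=[]
for c in("scene","side"):
    p,d=env.get_image(c); np.savez(f'{c}.npz',p=p,d=d,**env.camera_model(c))
    cv2.imwrite(f'pics/{c}0.png',p[...,::-1])
    for t in("guide","gauge","tray","roller","bolt"):
        print(c,t,[(round(r['score'],2),[int(v) for v in r['bbox']]) for r in env.recognise(c,t)])
print(env.observe())
E
```

```text
pics
scene guide [(0.69, [289, 207, 350, 253]), (0.62, [353, 126, 407, 162]), (0.59, [314, 215, 325, 243]), (0.57, [302, 167, 336, 189])]
scene gauge [(0.58, [400, 169, 419, 226]), (0.45, [198, 266, 228, 310])]
scene tray [(0.9, [162, 169, 210, 243])]
scene roller []
scene bolt [(0.53, [378, 122, 391, 151]), (0.46, [312, 214, 327, 243]), (0.36, [314, 167, 320, 178])]
side guide [(0.82, [328, 197, 374, 237]), (0.67, [239, 143, 278, 179]), (0.21, [299, 146, 349, 169])]
side gauge [(0.74, [300, 150, 347, 171]), (0.39, [401, 221, 417, 267]), (0.23, [350, 193, 358, 221])]
side tray [(0.71, [252, 300, 350, 360])]
side roller [(0.65, [259, 159, 267, 167])]
side bolt [(0.62, [349, 197, 363, 221]), (0.57, [289, 197, 293, 215]), (0.47, [252, 146, 270, 168])]
{'time': 0.6, 'joints': array([1.11799742e+00, 2.40567389e-01, 5.01410669e-03, 1.33519177e+00,
       2.52652971e-05, 1.57079552e+00]), 'joint_velocities': array([-0.00048651,  0.0011487 , -0.00101187,  0.00109754, -0.00149418,
       -0.00032029]), 'effort': array([ 4.28069634e-04, -3.71971357e+01,  2.52572715e+01,  1.38692863e-03,
        6.30268300e-05, -5.85705010e-06]), 'ee_pos': array([0.21873952, 0.44962681, 0.20712817]), 'orientation': array([-7.05190132e-01, -3.06140963e+00, -8.73943251e-05]), 'contact_force': array([-0.60411857, -0.98609865,  0.20175198]), 'moment': array([ 0.01357869,  0.00017747, -0.04279079]), 'grip_force': 0.0, 'opening': 0.08525266422032228}
```

View pics/scene0.png

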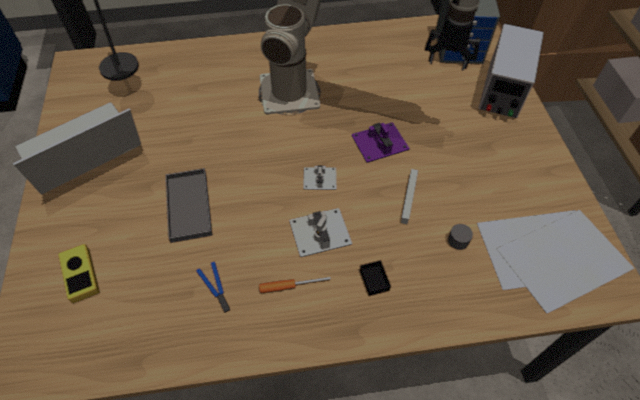

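View pics/side0.png

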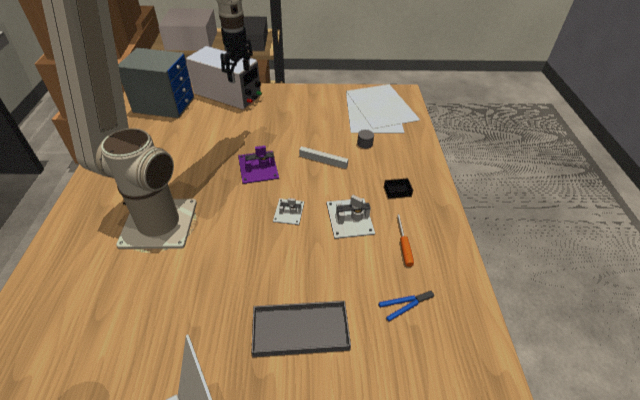

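The scene camera faces the robot, so robot left is image right. The wanted guide is the larger silver one, at about (320,232) in scene and (350,217) in side. The bar is at (409,196), the tray at (188,205). The small silver guide at (320,178) and the purple one at (380,142) are decoys.

```bash
cat > h.py <<'E'
import numpy as np,cv2
def cloud(p,d,K,pose):
    v,u=np.mgrid[:d.shape[0],:d.shape[1]]
    x=(u-K[0,2])/K[0,0]*d; y=(v-K[1,2])/K[1,1]*d
    P=np.stack([x,-y,-d,np.ones_like(d)],-1)@pose.T
    P[d<=0]=np.nan
    return P[...,:3]
def load(n):
    z=np.load(n+'.npz'); return z['p'],cloud(z['p'],z['d'],z['K'],z['pose'])
def rect(xy):
    (c,s,a)=cv2.minAreaRect((xy*1000).astype(np.float32)); return np.round(c,1),np.round(s,1),round(a,2)
E
python3 - <<'E'
from h import *
from rig import env
for c,boxes in (("scene",dict(guide=(285,200,355,258),gauge=(395,162,425,230),tray=(158,162,215,248))),("side",dict(guide=(322,192,380,242),gauge=(295,143,352,172),tray=(248,295,354,362)))):
    p,P=load(c)
    print(c,env.camera_model(c)['pose'][:3,3])
    for n,b in boxes.items():
        Q=P[b[1]:b[3],b[0]:b[2]].reshape(-1,3); Q=Q[np.isfinite(Q[:,0])]
        lo,hi={'guide':(.004,.013),'gauge':(.022,.045),'tray':(.015,.035)}[n]
        m=(Q[:,2]>lo)&(Q[:,2]<hi)
        print(n,m.sum(),rect(Q[m,:2]),'zmed',np.median(Q[m,2]),'zmax',Q[:,2].max(),'bench',np.percentile(Q[:,2],[2,10]))
        if n=='guide':
            for l,h in((.04,.056),(.07,.1)):
                mm=(Q[:,2]>l)&(Q[:,2]<h);print(l,mm.sum(),rect(Q[mm,:2]))
w=env.camera_model("wrist");print(w);print(env.observe()['ee_pos'])
E
```

```text
scene [ 1.30170031 -0.09749453  1.22930667]
guide 1443 (array([568.8,  19.1]), array([194.8, 190.7]), 82.41) zmed 0.007721721498214595 zmax 0.09255126792558799 bench [-0.00514581 -0.0026205 ]
0.04 248 (array([591.3,  15.6]), array([99.5, 48. ]), 4.71)
0.07 76 (array([597.4,  19.4]), array([12.6, 40.1]), 55.01)
gauge 363 (array([506.3, 294.1]), array([ 20.2, 184. ]), 66.97) zmed 0.031198128777484957 zmax 0.042027919973820715 bench [-0.005719   -0.00368221]
tray 484 (array([ 435.5, -353.9]), array([239.1, 121.4]), 3.5) zmed 0.023667385024319865 zmax 0.032107886568288 bench [-0.00507077 -0.0023763 ]
side [ 0.45941675 -0.81763023  0.92227177]
guide 953 (array([589.2,  21.5]), array([189.4, 160. ]), 85.96) zmed 0.007576159609761102 zmax 0.09093931078495343 bench [-0.00358399 -0.00199381]
0.04 242 (array([590.1,  14.5]), array([53. , 99.2]), 88.77)
0.07 80 (array([596.8,  20.5]), array([15.2, 35.2]), 53.09)
gauge 273 (array([504.9, 297.4]), array([ 29.5, 182.3]), 65.73) zmed 0.030091895856997453 zmax 0.03572689361956971 bench [-0.0043107  -0.00263225]
tray 830 (array([ 435.1, -349.2]), array([230.6, 124.4]), 3.56) zmed 0.02394836814194795 zmax 0.030427054490750338 bench [-0.00278004 -0.00109008]
{'K': array([[349.57854439,   0.        , 324.20800615],
       [  0.        , 349.57854439, 200.61593728],
       [  0.        ,   0.        ,   1.        ]]), 'pose': array([[ 0.43853869, -0.86132958, -0.25650568,  0.15402684],
       [ 0.89871153,  0.41992057,  0.12642905,  0.48161036],
       [-0.00118506, -0.28596864,  0.95823824,  0.373068  ],
       [ 0.        ,  0.        ,  0.        ,  1.        ]])}
[0.21873952 0.44962681 0.20712817]
```

```bash
python3 -m pendant '[[[30,-28,0,0],[30,-28,0,0],[30,-28,0,0],[30,-28,0,0],[30,-28,0,0],[30,-28,0,0],[30,-28,0,0],[30,-28,0,0],[30,-28,0,0],[30,-28,0,0],[30,-28,0,0],[30,-28,0,0]]]' 0
python3 - <<'E'
from h import *
from rig import env
c='wrist';m=env.camera_model(c);p,d=env.get_image(c);np.savez('w1.npz',p=p,d=d,**m);cv2.imwrite('pics/w1.png',p[...,::-1])
for t in("guide","gauge","bolt"):
    print(t,[(round(r['score'],2),[int(v) for v in r['bbox']]) for r in env.recognise(c,t)])
print(env.observe()['ee_pos'],m['pose'])
E
```

```text
time: 1.6
ee_pos: [0.5198, 0.168, 0.2066]
orientation: [-0.711, -3.059, 0.0]
contact_force: [-0.2, 0.6, 0.2]
opening: 0.0854
grip_force: 0.0
guide [(0.57, [150, 191, 316, 337])]
gauge [(0.93, [419, 0, 456, 190])]
bolt [(0.95, [217, 273, 259, 337]), (0.89, [136, 105, 180, 134]), (0.49, [349, 302, 429, 377])]
[0.51784956 0.17059572 0.20720505] [[ 0.44213167 -0.85984859 -0.25530373  0.45529026]
 [ 0.89694891  0.42336808  0.12744456  0.20022952]
 [-0.00149557 -0.28534168  0.95842469  0.37258479]
 [ 0.          0.          0.          1.        ]]
```

View pics/w1.png

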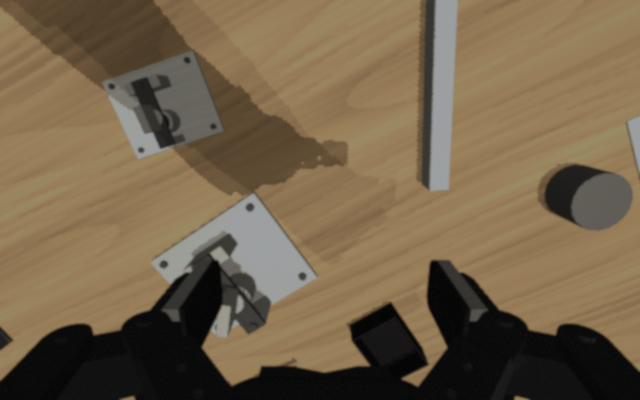

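The view shows the guide plate with corners at (254,194), (316,275) and (152,264). The strap and key head are near (238,290), and the bar end is at (438,188).

```bash
cat >> h.py <<'E'
def ray(uv,z,K,pose):
    uv=np.atleast_2d(uv).astype(float)
    D=np.c_[(uv[:,0]-K[0,2])/K[0,0],-(uv[:,1]-K[1,2])/K[1,1],-np.ones(len(uv))]@pose[:3,:3].T
    o=pose[:3,3]; return (o+D*((z-o[2])/D[:,2])[:,None])[:,:2]*1000
def corners(p,mask):
    pass
E
python3 - <<'E'
from h import *
z=np.load('w1.npz');p,P=load('w1');K,T=z['K'],z['pose']
print('plate corners',ray([(254,194),(316,275),(152,264)],.008,K,T).round(1))
# plate mask: height 5..12mm in region, fit line edges
v,u=np.mgrid[:400,:640]
reg=(u>140)&(u<325)&(v>185)&(v<345)
m=reg&(P[...,2]>.004)&(P[...,2]<.013)
# edges: model fit by convex hull of colour/height mask
xy=ray(np.c_[u[m],v[m]],.008,K,T)
h=cv2.convexHull(xy.astype(np.float32))[:,0]; 
ap=cv2.approxPolyDP(h[:,None],8,True)[:,0]; print('poly',ap.round(0).tolist(), m.sum())
reg=(u>410)&(u<465)&(v<200); m=reg&(P[...,2]>.027)&(P[...,2]<.04)
print('bar',rect(ray(np.c_[u[m],v[m]],.032,K,T)),np.median(P[m][:,2]), ray([(430,189),(449,189)],.032,K,T))
for l,hh in((.045,.055),(.08,.096)):
    m=(u>140)&(u<325)&(v>185)&(v<345)&(P[...,2]>l)&(P[...,2]<hh); print(l,m.sum(),rect(P[m][:,:2]),[u[m].min(),v[m].min(),u[m].max(),v[m].max()])
E
```

```text
plate corners [[512.1  86.9]
 [629.1 103.3]
 [533.1 -59.8]]
poly [[650.0, -45.0], [631.0, 104.0], [510.0, 88.0], [529.0, -59.0]] 7751
bar (array([507940. , 296296.8]), array([ 21022.3, 171361.2]), 66.93) 0.0309038030936461 [[582.09471375 255.82291572]
 [590.53516509 272.96291646]]
0.045 1090 (array([589.9,  22.5]), array([97.9, 49.4]), 7.3) [np.int64(183), np.int64(247), np.int64(266), np.int64(333)]
0.08 461 (array([596.1,  23. ]), array([12.3, 37.3]), 53.19) [np.int64(216), np.int64(301), np.int64(232), np.int64(337)]
```

```bash
python3 -m pendant '[[[-7.4,15.3,-12,3.1],[-7.4,15.3,-12,3.1],[-7.4,15.3,-12,3.1],[-7.4,15.3,-12,3.1],[-7.4,15.3,-12,3.1],[-7.4,15.3,-15,3.1],[-7.4,15.3,-18,3.1],[-7.4,15.3,-20,3.1],[-7.4,15.3,-20,3.1],[-7.4,15.3,-20,3.1]]]' 0
python3 -m pendant '[[[0,0,0,0],[0,0,0,0],[0,0,0,0],[0,0,0,0],[0,0,0,0],[0,0,0,0],[0,0,0,0],[0,0,0,0]]]' 1 90
```

```text
time: 2.63
ee_pos: [0.4429, 0.3229, 0.0066]
orientation: [-0.618, -3.078, 0.003]
contact_force: [0.5, -0.9, 0.7]
opening: 0.0853
grip_force: 0.0
time: 3.3
ee_pos: [0.4446, 0.3206, 0.0088]
orientation: [0.623, 3.078, -0.005]
contact_force: [-3.4, -6.3, 13.8]
opening: 0.0
grip_force: 7.1
```

Run:
```python
from h import *
from rig import env
p,d=env.get_image('side');q,e=env.get_image('wrist');np.savez('w2.npz',p=q,d=e,**env.camera_model('wrist'));np.savez('s2.npz',p=p,d=d,**env.camera_model('side'))
a=cv2.resize(p[100:250,220:420],(640,480));cv2.imwrite('pics/s2.png',np.vstack([a[...,::-1][:,:],])[:300] if 0 else np.hstack([cv2.resize(a,(400,300)),cv2.resize(q,(400,300))])[...,::-1])
print(env.observe())
```

```text
{'time': 3.4, 'joints': array([ 0.62650627,  0.49955856, -0.16719213,  0.90553386, -0.00265099,
        1.02631447]), 'joint_velocities': array([ 1.26437621e-04, -2.15234557e-04, -9.73510035e-05, -8.36977026e-05,
        9.77305739e-04,  4.68278185e-04]), 'effort': array([ 1.68447353e+00, -3.83849537e+01,  2.05338371e+01, -2.68325932e+00,
        9.41037498e-01, -1.23644608e-03]), 'ee_pos': array([0.44459097, 0.32071244, 0.00884836]), 'orientation': array([ 0.62365219,  3.07810444, -0.00453933]), 'contact_force': array([-2.83333317, -6.46287885, 14.07177679]), 'moment': array([-1.45535419,  0.76961406,  0.00167074]), 'grip_force': 6.949543389491737, 'opening': 5.455350195496718e-05}
```

View pics/s2.png

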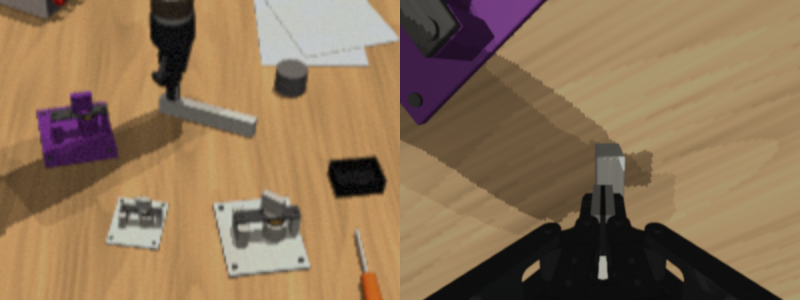

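Run:
```python
from h import *
p,P=load('s2'); v,u=np.mgrid[:400,:640]
m=(u>295)&(u<352)&(v>140)&(v<175)&(P[...,2]>.02)&(P[...,2]<.055)
Q=P[m]; print('side',m.sum(),rect(Q[:,:2]))
d=np.array([-.92,.39]); s=((Q[:,:2]-[.505,.2975])@d*1000)
for a in range(-100,100,20):
    k=(s>=a)&(s<a+20)
    if k.any(): print(a,k.sum(),Q[k].mean(0).round(4),Q[k,2].max().round(4), (((Q[k,:2]-[.505,.2975])@[.39,.92])*1000).round(0).min(),(((Q[k,:2]-[.505,.2975])@[.39,.92])*1000).round(0).max())
p,P=load('w2')
for r in range(110,190,10):
    print(r,[(c,np.round(P[r,c]*1000).astype(int).tolist()) for c in range(466,510,6)])
im=cv2.resize(p[90:300,400:580],(680,600),interpolation=cv2.INTER_CUBIC);cv2.imwrite('pics/w2c.png',im[...,::-1])
```

```text
side 311 (array([504.5, 296.5]), array([ 31.4, 180.8]), 69.97)
-100 22 [0.5837 0.2631 0.0277] 0.036 -10.0 13.0
-80 35 [0.5694 0.2686 0.0292] 0.0346 -13.0 13.0
-60 36 [0.5506 0.2768 0.0291] 0.0379 -11.0 16.0
-40 36 [0.5314 0.284  0.0293] 0.0354 -11.0 13.0
-20 33 [0.5133 0.2915 0.0286] 0.0356 -14.0 11.0
0 35 [0.4954 0.2992 0.0298] 0.0345 -14.0 14.0
20 31 [0.4771 0.309  0.0297] 0.0358 -9.0 13.0
40 43 [0.4561 0.3126 0.0351] 0.0538 -20.0 11.0
60 24 [0.4374 0.3168 0.0352] 0.0542 -17.0 -1.0
80 16 [0.4251 0.3274 0.0293] 0.0369 -9.0 10.0
110 [(466, [411, 410, 0]), (472, [412, 413, -1]), (478, [413, 415, -1]), (484, [414, 418, -1]), (490, [416, 421, -2]), (496, [417, 423, -1]), (502, [418, 426, -2]), (508, [419, 429, -1])]
120 [(466, [416, 409, -1]), (472, [417, 412, -2]), (478, [418, 414, -1]), (484, [419, 417, -2]), (490, [420, 419, 0]), (496, [421, 422, 0]), (502, [422, 425, -1]), (508, [423, 427, -1])]
130 [(466, [420, 407, -1]), (472, [422, 410, -2]), (478, [422, 413, -1]), (484, [424, 415, -1]), (490, [425, 418, -1]), (496, [426, 421, 0]), (502, [427, 424, -1]), (508, [428, 427, -2])]
14
[... 233 characters left out ...]
 (478, [432, 410, -1]), (484, [433, 413, -1]), (490, [434, 415, 0]), (496, [436, 418, -1]), (502, [437, 421, -1]), (508, [438, 424, -2])]
160 [(466, [435, 403, -1]), (472, [436, 406, -1]), (478, [437, 409, -1]), (484, [439, 412, -2]), (490, [439, 414, 0]), (496, [441, 417, -1]), (502, [442, 420, -1]), (508, [443, 422, -1])]
170 [(466, [440, 402, -1]), (472, [441, 404, -1]), (478, [442, 407, 0]), (484, [444, 410, -2]), (490, [444, 413, -1]), (496, [445, 415, 0]), (502, [447, 419, -2]), (508, [448, 421, -1])]
180 [(466, [445, 400, -1]), (472, [446, 403, -1]), (478, [447, 406, -1]), (484, [448, 408, 0]), (490, [449, 411, -1]), (496, [451, 414, -1]), (502, [452, 417, -1]), (508, [453, 420, -2])]
```

View pics/w2c.png

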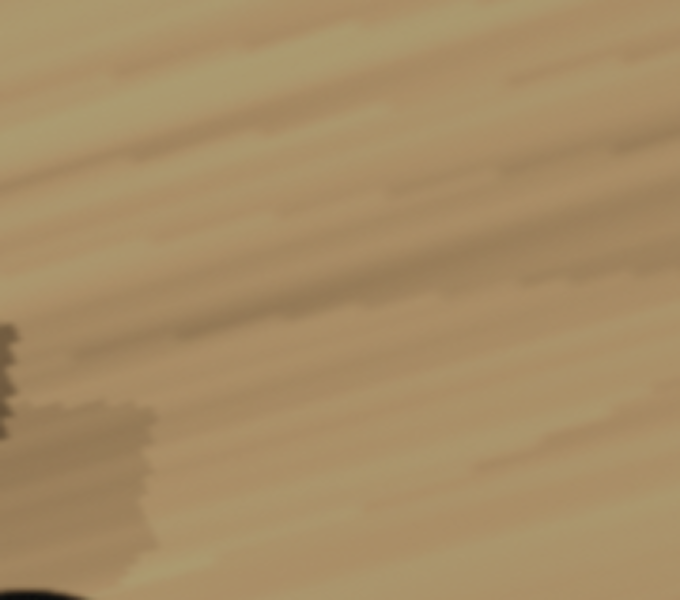

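Run:
```python
from h import *
p,P=load('w2')
z=np.load('w2.npz')['d']
for r in range(190,400,15):
    print(r,[tuple(np.round(P[r,c]*1000).astype(int).tolist()) if z[r,c]>0 else 0 for c in (300,312,318,322,326,332,340,350)])
s,_=load('s2')
im=np.hstack([cv2.resize(p[170:400,240:410],(400,541),interpolation=cv2.INTER_CUBIC),cv2.resize(s[95:185,280:350],(400,541),interpolation=cv2.INTER_CUBIC)]);cv2.imwrite('pics/w2d.png',im[...,::-1])
```

```text
190 [(416, 319, -1), (419, 325, -2), (420, 328, -1), (421, 330, 0), (422, 332, -1), (423, 334, -3), (424, 338, -1), (426, 343, 0)]
205 [(424, 316, 0), (425, 322, 4), (420, 329, 27), (420, 330, 26), (421, 332, 26), (422, 334, 26), (423, 338, 27), (425, 342, 26)]
220 [(431, 313, 0), (434, 318, -1), (424, 327, 32), (425, 328, 32), (426, 330, 32), (427, 332, 32), (428, 335, 32), (430, 339, 32)]
235 [(439, 309, 0), (442, 315, -1), (431, 324, 31), (432, 325, 32), (432, 327, 32), (433, 330, 33), (435, 333, 31), (437, 337, 31)]
250 [(447, 305, -1), (433, 320, 40), (434, 323, 40), (434, 324, 41), (435, 326, 40), (436, 328, 40), (438, 331, 40), (444, 334, 31)]
265 [(435, 314, 46), (434, 321, 53), (434, 323, 55), (434, 324, 54), (435, 326, 54), (436, 328, 54), (437, 331, 54), (443, 333, 46)]
280 [(435, 316, 59), (433, 321, 66), (434, 323, 65), (435, 324, 65), (435, 326, 65), (436, 328, 66), (437, 330, 66), (442, 333, 59)]
295 [(430, 319, 79), (432, 322, 77), (433, 324, 77), (437, 323, 71), (439, 324, 69), (435, 328, 77), (436, 330, 76), 0]
310 [(431, 319, 85), (432, 322, 85), (438, 322, 77), (442, 321, 71), (445, 322, 68), (437, 327, 81), (437, 330, 84), (437, 333, 85)]
325 [(427, 322, 98), (433, 322, 91), (443, 320, 78), (448, 319, 71), (449, 320, 70), (443, 324, 80), (431, 331, 99), (432, 334, 99)]
340 [(428, 322, 104), (436, 321, 94), (447, 318, 79), (455, 316, 69), (454, 318, 71), (448, 322, 80), (435, 330, 99), (431, 333, 105)]
355 [(428, 323, 109), (450, 315, 82), (452, 316, 79), (490, 301, 32), (491, 302, 31), (453, 320, 81), (439, 328, 100), (432, 333, 109)]
370 [(429, 322, 112), (435, 322, 106), (497, 295, 32), (498, 297, 33), (499, 299, 32), (500, 302, 33), (438, 328, 106), (432, 333, 114)]
385 [(431, 321, 114), (435, 323, 111), (435, 324, 111), (435, 325, 112), (436, 325, 111), (436, 327, 112), (437, 329, 112), (436, 331, 114)]
```

View pics/w2d.png

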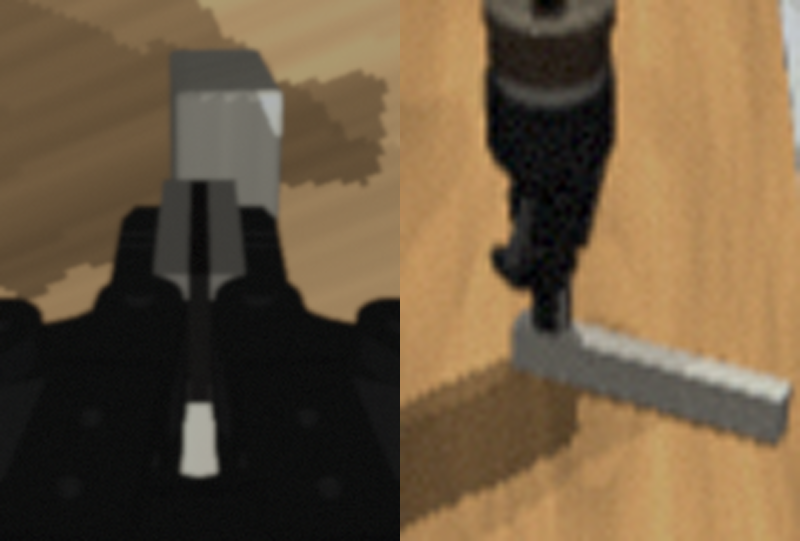

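The shut fingers appear embedded in the bar, with the tip pixel near (320,245) and the bar not moved. I'll open gently and then re-close in steps, watching the reading.

```bash
python3 -m pendant '[[[0,0,0,0],[0,0,0,0]]]' 0.7 20; python3 -m pendant '[[[0,0,0,0],[0,0,0,0],[0,0,0,0]]]' 0.3
python3 - <<'E'
from h import *
from rig import env
m=env.camera_model('wrist');p,d=env.get_image('wrist');np.savez('w3.npz',p=p,d=d,**m)
cv2.imwrite('pics/w3.png',p[...,::-1]);o=env.observe();print(o['contact_force'],o['opening'],o['grip_force'])
E
```

```text
time: 3.57
ee_pos: [0.4452, 0.3225, 0.0078]
orientation: [0.623, 3.078, 0.001]
contact_force: [-0.0, -0.9, 0.7]
opening: 0.0231
grip_force: 0.3
time: 3.82
ee_pos: [0.4445, 0.3226, 0.0067]
orientation: [-0.622, -3.079, 0.001]
contact_force: [-0.4, 0.1, -0.3]
opening: 0.0593
grip_force: 0.0
[-0.13318414 -0.594656   -0.00415899] 0.059590823137815566 0.0
```

View pics/w3.png

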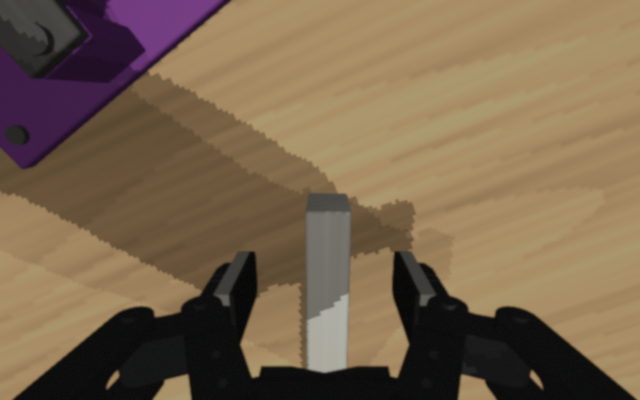

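The open fingers now straddle the bar, which spans columns 305–350 and looks undisturbed. Closing gently this time.

```bash
python3 -m pendant '[[[0,0,0,0],[0,0,0,0],[0,0,0,0],[0,0,0,0]]]' 0.7 30; python3 -m pendant '[[[0,0,0,0],[0,0,0,0],[0,0,0,0]]]' 0.8 30
```

```text
time: 4.2
ee_pos: [0.4447, 0.3226, 0.007]
orientation: [-0.622, -3.079, 0.0]
contact_force: [0.2, 0.3, -0.1]
opening: 0.0255
grip_force: 0.0
time: 4.45
ee_pos: [0.4448, 0.3228, 0.0072]
orientation: [0.622, 3.079, 0.001]
contact_force: [-0.7, 1.0, 0.1]
opening: 0.0181
grip_force: 25.1
```

```bash
python3 -m pendant '[[[0,0,2,0],[0,0,5,0],[2,-2,5,-7],[3,-4,5,-14],[5,-6,5,-21],[7,-8,5,-28],[9,-10,5,-35],[9.8,-11,5,-42],[9.8,-11,5,-49],[9.8,-11,5,-56],[9.8,-11,5,-59.4],[9.8,-11,5,-59.4]]]' 0.85 45
python3 -m pendant '[[[0,0,-1,0],[0,0,-2.5,0],[0,0,-3.5,0],[0,0,-3.5,0],[0,0,-3.5,0]]]'
python3 - <<'E'
from h import *
from rig import env
m=env.camera_model('wrist');p,d=env.get_image('wrist');np.savez('w4.npz',p=p,d=d,**m)
cv2.imwrite('pics/w4.png',p[...,::-1]);o=env.observe();print(o['contact_force'],o['opening'],o['grip_force'],o['ee_pos'],o['orientation'])
P=cloud(p,d,m['K'],m['pose']);v,u=np.mgrid[:400,:640]
print(ray([(u0,v0) for u0,v0 in [(320,200)]],0,m['K'],m['pose']))
# bar top points: z 35..60, along line from TCP toward -ey
t=o['ee_pos'][:2]; ey=np.array([-.131,.991]);ex=np.array([.991,.131])
s=(P[...,:2]-t)@-ey*1000; l=(P[...,:2]-t)@ex*1000
for a in range(20,160,15):
    k=(s>a)&(s<a+15)&(abs(l)<16)&(P[...,2]>.035)&(P[...,2]<.065)
    if k.any(): print(a,k.sum(),'z',np.median(P[k][:,2]*1000).round(1),'l',np.percentile(l[k],[2,50,98]).round(1))
E
```

```text
time: 5.45
ee_pos: [0.5427, 0.2122, 0.0569]
orientation: [-2.068, -2.365, 0.001]
contact_force: [0.1, 0.1, 0.1]
opening: 0.0129
grip_force: 0.0
time: 5.87
ee_pos: [0.5416, 0.2123, 0.0209]
orientation: [-2.064, -2.367, 0.004]
contact_force: [0.6, 0.1, 0.7]
opening: 0.0129
grip_force: 0.0
[ 0.37598599 -0.53199254  0.79904351] 0.012916678754255053 0.0 [0.5424507  0.21260485 0.02173853] [-2.06506438e+00 -2.36698829e+00  1.29603912e-03]
[[537.43660507 229.10513971]]
```

View pics/w4.png

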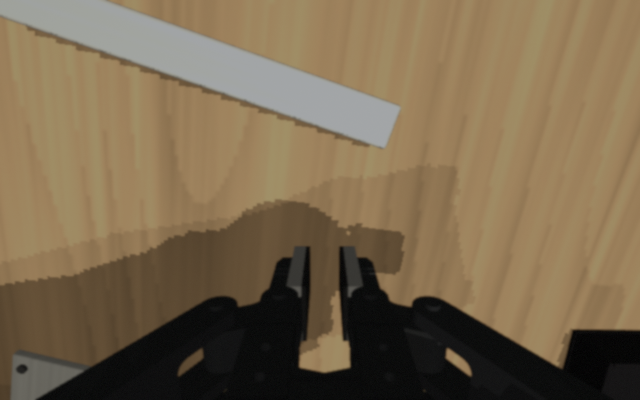

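Run:
```python
from h import *
for n in('w3','w4'):
    p,P=load(n);D=np.load(n+'.npz')['d']
    for r in (248,252,260,270,280,300,320,340):
        print(n,r,[(c,np.round(P[r,c]*1000).astype(int).tolist()) for c in ((240,247,252,398,405,412) if n=='w3' else (296,300,305,344,348,353)) if D[r,c]>0])
p,P=load('w4');v,u=np.mgrid[:400,:640]
m=(v<150)&(P[...,2]>.012)
Q=P[m];print('bar z',np.percentile(Q[:,2]*1000,[5,50,95]),rect(Q[:,:2]))
# corners from the image at top plane
z=np.load('w4.npz')
zt=np.median(Q[:,2]);print(ray([(400,105),(385,148),(100,0),(0,17)],zt,z['K'],z['pose']).round(1))
```

```text
w3 248 [(240, [433, 278, -2]), (247, [434, 282, 0]), (252, [435, 284, -1]), (398, [466, 357, -1]), (405, [468, 360, -1]), (412, [469, 364, -2])]
w3 252 [(240, [422, 295, 40]), (247, [422, 298, 41]), (252, [423, 299, 40]), (398, [447, 355, 41]), (405, [448, 358, 40]), (412, [449, 360, 41])]
w3 260 [(240, [422, 296, 48]), (247, [423, 299, 48]), (252, [426, 298, 42]), (398, [448, 354, 44]), (405, [447, 356, 47]), (412, [448, 359, 48])]
w3 270 [(240, [423, 298, 56]), (247, [425, 299, 52]), (252, [430, 297, 43]), (398, [451, 352, 47]), (405, [447, 354, 55]), (412, [447, 357, 56])]
w3 280 [(240, [424, 300, 63]), (247, [428, 298, 54]), (252, [433, 296, 45]), (398, [455, 351, 47]), (405, [449, 353, 58]), (412, [447, 355, 64])]
w3 300 [(240, [430, 297, 64]), (247, [435, 295, 56]), (252, [440, 293, 47]), (398, [462, 348, 49]), (405, [455, 350, 60]), (412, [450, 353, 69])]
w3 320 [(240, [436, 294, 67]), (247, [442, 292, 58]), (252, [476, 265, 0]), (398, [508, 342, -1]), (405, [462, 348, 62]), (412, [457, 350, 71])]
w3 340 [(240, [442, 292, 70]), (247, [487, 255, -1]), (252, [487, 259, 0]), (398
[... 693 characters left out ...]
23, 78]), (305, [534, 222, 77]), (344, [548, 224, 77]), (348, [549, 224, 77]), (353, [551, 224, 77])]
w4 300 [(296, [532, 224, 92]), (300, [533, 218, 84]), (305, [535, 217, 81]), (344, [548, 219, 81]), (348, [550, 220, 82]), (353, [550, 226, 92])]
w4 320 [(296, [533, 223, 101]), (300, [534, 214, 89]), (305, [536, 209, 81]), (344, [550, 211, 81]), (348, [550, 214, 85]), (353, [549, 225, 102])]
w4 340 [(296, [534, 208, 92]), (300, [535, 207, 89]), (305, [537, 202, 82]), (344, [551, 203, 81]), (348, [551, 206, 86]), (353, [552, 212, 92])]
bar z [29.92492771 31.07532868 32.19530606] (array([481.7, 291.3]), array([ 20.1, 168.5]), 78.95)
[[565.1 285.2]
 [562.1 266.2]
 [439.2 308.7]
 [398.9 297.1]]
```

The bar was dropped. It still stands (top z 31), shifted to about 169°, end corners at (400,105) and (385,148). Measured on the image, the real fingertips sit about 25–30 mm above the reported TCP, so I only pinched the bar's top edge. I'll grip deeper.

```bash
python3 -m pendant '[[[-3,2,1,7.1],[-6,4,1,14.2],[-9,6,1,21.3],[-12,8,1,28.4],[-13,9.2,1,35.5],[-13,9.2,1,42.6],[-13,9.2,1,49.7],[-13,9.2,1,56.8],[-13,9.2,1,63.9],[-13,9.2,1,71],[-13,9.2,1,71.5],[-13,9.2,1,71.5]]]' 0
python3 -m pendant '[[[0,0,-2,0],[0,0,-4,0],[0,0,-4.8,0],[0,0,-4.8,0],[0,0,-4.8,0]]]'
python3 -m pendant '[[[0,0,0,0],[0,0,0,0],[0,0,0,0],[0,0,0,0],[0,0,0,0],[0,0,0,0]]]' 0.7 30
python3 -m pendant '[[[0,0,0,0],[0,0,0,0],[0,0,0,0]]]' 1 45
```

```text
time: 6.92
ee_pos: [0.4133, 0.3051, 0.0329]
orientation: [0.298, 3.126, 0.002]
contact_force: [0.2, -0.5, 0.4]
opening: 0.0855
grip_force: 0.0
time: 7.33
ee_pos: [0.4126, 0.3044, -0.0159]
orientation: [-0.296, -3.127, 0.001]
contact_force: [-0.1, -0.8, -0.5]
opening: 0.0854
grip_force: 0.0
time: 7.83
ee_pos: [0.4129, 0.3047, -0.0156]
orientation: [0.294, 3.127, 0.0]
contact_force: [0.4, -0.1, -0.2]
opening: 0.0256
grip_force: 0.0
time: 8.08
ee_pos: [0.4129, 0.3048, -0.0155]
orientation: [0.294, 3.127, 0.001]
contact_force: [-0.4, -0.5, 3.2]
opening: 0.0192
grip_force: 45.0
```

```bash
python3 -m pendant '[[[0,0,2,0],[0,0,5,0],[0,0,5,-7],[2,-1,5,-14],[4,-3,5,-21],[6,-5,5,-28],[9,-7,5,-35],[11,-8,5,-42],[13,-9.2,5,-49],[13,-9.2,5,-56],[13,-9.2,5,-63],[13,-9.2,5,-70]]]' 1 90
python3 -m pendant '[[[0,0,0,-1.8],[0,0,-2,-1.8],[0,0,-3.5,-1.8],[0,0,-3.5,-1.8],[0,0,-3.5,-1.8]]]'
cat > look.py <<'E'
from h import *
from rig import env
import sys
n=sys.argv[1]
m=env.camera_model('wrist');p,d=env.get_image('wrist');np.savez(n+'.npz',p=p,d=d,**m)
o=env.observe();print(o['contact_force'],o['opening'],o['grip_force'],o['ee_pos'],o['orientation'])
P=cloud(p,d,m['K'],m['pose'])
O=np.array([.5562,.0189]);a=np.radians(7.5);ex=np.array([np.cos(a),np.sin(a)]);ey=np.array([-ex[1],ex[0]])
gx=(P[...,:2]-O)@ex*1000; gy=(P[...,:2]-O)@ey*1000; gz=P[...,2]*1000
def sec(lo,hi,step,zl,zh,xl,xh):
    for b in range(lo,hi,step):
        k=(gy>b)&(gy<b+step)&(gx>xl)&(gx<xh)&(gz>zl)&(gz<zh)
        if k.sum()>5: print('y',b,k.sum(),'z',np.median(gz[k]).round(1),'x',np.percentile(gx[k],[3,50,97]).round(1))
E
python3 - <<'E'
import sys;sys.argv=['x','w5']
from look import *
t=(o['ee_pos'][:2]-O);print('tcp guide',t@ex*1000,t@ey*1000)
sec(20,260,12,36,62,-10,40)
# plate in guide frame
k=(gz>5)&(gz<11)&(abs(gx-24)<80)&(abs(gy)<95)
print('plate',rect(np.c_[gx,gy].reshape(-1,2)[k.ravel()]/1000))
for l,h in((45,55),(82,92)):
    k=(gz>l)&(gz<h)&(abs(gx-35)<65)&(abs(gy)<25);print(l,k.sum(),rect(np.c_[gx[k],gy[k]]/1000) if k.any() else 0)
cv2.imwrite('pics/w5.png',p[...,::-1])
E
```

```text
time: 9.08
ee_pos: [0.5422, 0.2118, 0.0327]
orientation: [-2.043, -2.385, 0.003]
contact_force: [-0.4, -0.3, -3.3]
opening: 0.0182
grip_force: 88.5
time: 9.5
ee_pos: [0.5409, 0.212, -0.0025]
orientation: [-2.071, -2.359, 0.006]
contact_force: [0.1, 0.0, -2.8]
opening: 0.0182
grip_force: 88.4
[ 0.70831349  0.17039893 -2.25082458] 0.018259643421056713 88.38568925857544 [ 0.54211776  0.2124417  -0.00141895] [-2.07160623 -2.36052269  0.00238433]
tcp guide 11.300491930220412 193.72402137558146
y 152 659 z 43.9 x [ 1.5 11.  20.1]
y 164 1202 z 43.9 x [ 1.4 10.6 20. ]
y 176 1432 z 44.1 x [ 1.1 10.7 20.7]
y 188 1868 z 44.3 x [ 0.3 11.1 21.7]
y 200 3374 z 44.4 x [-8.3 11.5 31.7]
y 212 1441 z 43.6 x [ 1.7 10.7 20.2]
plate (array([0., 0.]), array([0., 0.]), 0.0)
45 0 0
82 0 0
```

View pics/w5.png

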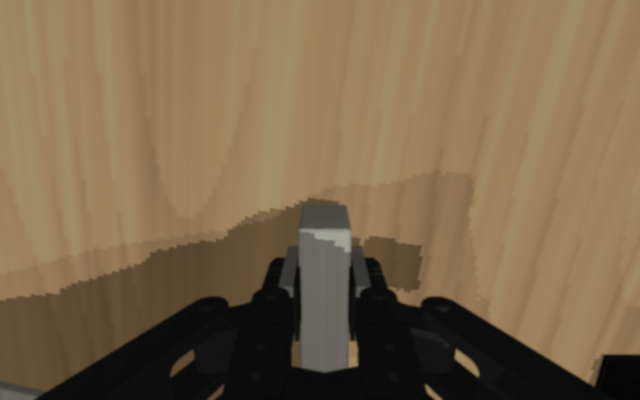

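The bar is held level, top at 44 mm, parallel to the passage and running from row 205 to 370 in the middle of the picture. Inserting now.

```bash
python3 -m pendant '[[[0.22,0,-0.2,0],[0.35,-1,-0.2,0],[0.5,-2,-0.2,0],[0.6,-3,-0.2,0],[0.75,-4,-0.2,0],[0.9,-5,-0.2,0],[1.0,-6,-0.2,0],[1.0,-6,-0.2,0]]]'
python3 -m pendant '[[[0.13,-1,0,0],[0.26,-2,0,0],[0.4,-3,0,0],[0.52,-4,0,0],[0.65,-5,0,0],[0.78,-6,0,0],[0.9,-6.9,0,0],[0.9,-6.9,0,0]]]'
python3 - <<'E'
import sys;sys.argv=['x','w6']
from look import *
t=(o['ee_pos'][:2]-O);print('tcp guide',t@ex*1000,t@ey*1000)
sec(20,110,12,36,50,-5,30)
cv2.imwrite('pics/w6.png',p[...,::-1])
E
```

```text
time: 10.22
ee_pos: [0.5529, 0.1499, -0.0028]
orientation: [2.076, 2.358, -0.001]
contact_force: [-1.3, -0.5, -1.9]
opening: 0.0185
grip_force: 88.5
time: 10.88
ee_pos: [0.562, 0.0815, -0.0029]
orientation: [2.075, 2.358, -0.001]
contact_force: [-0.4, 0.4, -3.1]
opening: 0.0184
grip_force: 88.5
[ 0.00763401  0.96081801 -3.52190805] 0.018405185000929452 88.54677557945251 [ 0.56186034  0.08254702 -0.00291201] [-2.07426335e+00 -2.35922344e+00 -9.17628392e-05]
tcp guide 13.919518723589453 62.36368944355387
y 20 700 z 43.6 x [ 1.4 14.2 23.7]
y 32 1201 z 43.6 x [ 5.  14.2 23.6]
y 44 1225 z 43.7 x [ 5.6 14.3 23.4]
y 56 1393 z 43.7 x [ 5.4 14.4 23.6]
y 68 2152 z 43.7 x [-3.5 13.6 28.5]
y 80 1407 z 43.3 x [ 5.3 14.5 23.9]
```

```bash
python3 -m pendant '[[[-0.1,0,-0.15,0],[-0.1,0,-0.3,0],[-0.1,0,-0.35,0],[-0.1,0,-0.35,0]]]'
python3 -m pendant '[[[0,0,0,0],[0,0,0,0],[0,0,0,0],[0,0,0,0],[0,0,0,0]]]' 0.3 
python3 -m pendant '[[[0,0.5,2,0],[0,1,5,0],[0,1,9,0],[0,1,12,0],[0,1,15,0],[0,1,16,0],[0,1,16,0]]]'
python3 - <<'E'
import sys;sys.argv=['x','w7']
from look import *
sec(-110,110,12,36,43,-15,40)
k=(gz>5)&(gz<11)&(abs(gx-24)<80)&(abs(gy)<95)
print('plate',rect(np.c_[gx[k],gy[k]]/1000))
for l,h in((44,55),(80,96)):
    k=(gz>l)&(gz<h)&(abs(gx-35)<65)&(abs(gy)<25);print(l,k.sum(),np.median(gz[k]),rect(np.c_[gx[k],gy[k]]/1000) if k.any() else 0)
cv2.imwrite('pics/w7.png',p[...,::-1])
E
```

```text
time: 11.27
ee_pos: [0.5604, 0.0841, -0.0067]
orientation: [-2.071, -2.362, 0.001]
contact_force: [0.4, 0.6, -3.2]
opening: 0.0182
grip_force: 88.5
time: 11.68
ee_pos: [0.5611, 0.0837, -0.0061]
orientation: [2.072, 2.361, 0.001]
contact_force: [-0.4, 0.3, -0.1]
opening: 0.0597
grip_force: 0.0
time: 12.27
ee_pos: [0.5632, 0.094, 0.1574]
orientation: [2.069, 2.358, 0.009]
contact_force: [0.3, -0.1, -0.6]
opening: 0.0598
grip_force: 0.0
[ 0.33686629 -0.1033293  -0.64241464] 0.059825396099742474 0.0 [0.56168708 0.09371891 0.15469689] [2.07105079 2.35956541 0.00385043]
y -98 45 z 39.2 x [ 3.4 12.8 22.2]
y -86 218 z 39.4 x [ 3.2 12.8 22.5]
y -74 221 z 39.3 x [ 3.4 12.9 22.5]
y -62 235 z 39.3 x [ 3.6 13.  22.4]
y -50 233 z 39.3 x [ 3.7 13.1 22.4]
y -38 234 z 39.2 x [ 3.9 13.1 22.4]
y -26 136 z 39.4 x [ 1.4 12.7 22.4]
y -2 79 z 39.0 x [ 3.9 17.  39.2]
y 10 288 z 39.2 x [ 3.7 13.4 23.2]
y 22 346 z 39.2 x [-10.7  11.7  23.1]
y 34 300 z 39.2 x [ 4.1 13.6 23.1]
y 46 308 z 39.2 x [ 4.2 13.7 23.1]
y 58 331 z 39.2 x [ 3.6 12.9 23. ]
y 70 330 z 39.1 x [ 3.8 13.8 23. ]
y 82 248 z 39.1 x [ 4.  13.1 23. ]
plate (array([25.4,  6.6]), array([167., 124.]), 89.9)
44 2523 51.010877432190185 (array([31.5, -0.2]), array([92.5, 49.1]), 0.2)
80 780 87.11815809236177 (array([40. , -0.8]), array([12.7, 35.9]), 46.48)
```

View pics/w7.png

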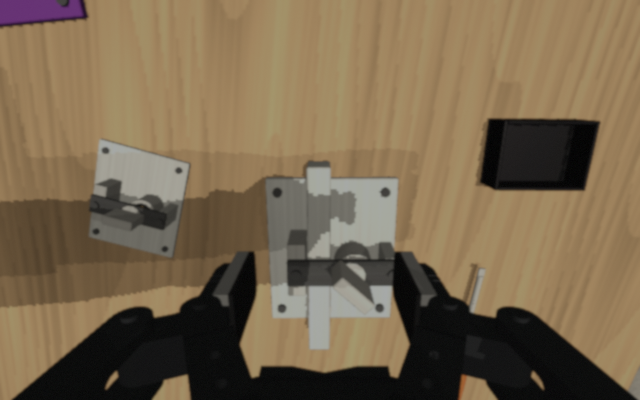

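Bar in place, spanning y −94 to +88 mm (pixels (318,165) to (318,345)) under the strap. The key head is at (355,285), about 43.5° in the guide frame. Next is gripping the bolt.

```bash
python3 -m pendant '[[[1,-2,0,7],[2,-4,0,14],[3.4,-7,0,21],[3.4,-7,0,28],[3.4,-7,0,35],[3.4,-7,0,42],[3.4,-7,0,46.5],[3.4,-7,-4,46.5],[3.4,-7,-8,46.5],[3.4,-7,-11,46.5],[3.4,-7,-12,46.5],[3.4,-7,-12,46.5]]]' 0
python3 -m pendant '[[[0,0,0,0],[0,0,0,0],[0,0,0,0],[0,0,0,0],[0,0,0,0],[0,0,0,0],[0,0,0,0]]]' 0.75 30
python3 -m pendant '[[[0,0,0,0],[0,0,0,0],[0,0,0,0]]]' 1 60
```

```text
time: 13.32
ee_pos: [0.5898, 0.0234, 0.028]
orientation: [-0.969, -2.977, 0.006]
contact_force: [-1.0, -0.3, 0.3]
opening: 0.0852
grip_force: 0.0
time: 13.9
ee_pos: [0.5951, 0.0237, 0.0343]
orientation: [0.972, 2.986, 0.001]
contact_force: [-0.0, -0.4, -0.8]
opening: 0.0215
grip_force: 0.0
time: 14.15
ee_pos: [0.5948, 0.0235, 0.0341]
orientation: [0.972, 2.987, 0.0]
contact_force: [-0.4, 0.3, 4.9]
opening: 0.0112
grip_force: 58.9
```

```bash
python3 -m pendant '[[[0,0,0,-5],[0,0,0,-10],[0,0,0,-15],[0,0,0,-20],[0,0,0,-25],[0,0,0,-30],[0,0,0,-35],[0,0,0,-40],[0,0,0,-45],[0,0,0,-49.5],[0,0,0,-49.5],[0,0,0,-49.5]]]'
```

```text
time: 15.15
ee_pos: [0.5957, 0.024, 0.0341]
orientation: [2.131, 2.307, 0.003]
contact_force: [0.7, 1.9, 3.1]
opening: 0.0109
grip_force: 59.0
```

```bash
python3 -m pendant '[[[0,0,0,0],[0,0,0,0],[0,0,0,0],[0,0,0,0],[0,0,0,0]]]' 0.3
python3 -m pendant '[[[0,0,3,0],[0,0,7,0],[0,2,12,0],[-1,5,13,0],[-2,7,13,0],[-2,7,13,0],[-2,7,13,0]]]'
python3 - <<'E'
import sys;sys.argv=['x','w8']
from look import *
sec(-110,110,20,36,43,-5,30)
for l,h in((80,96),):
    k=(gz>l)&(gz<h)&(abs(gx-35)<65)&(abs(gy)<25);print(l,k.sum(),np.median(gz[k]),rect(np.c_[gx[k],gy[k]]/1000) if k.any() else 0)
cv2.imwrite('pics/w8.png',p[...,::-1])
E
```

```text
time: 15.57
ee_pos: [0.5944, 0.0235, 0.0333]
orientation: [-2.133, -2.306, 0.001]
contact_force: [0.3, 0.2, 0.3]
opening: 0.0597
grip_force: 0.0
time: 16.15
ee_pos: [0.5744, 0.0945, 0.164]
orientation: [2.13, 2.308, 0.0]
contact_force: [-0.0, -0.5, -1.3]
opening: 0.0599
grip_force: 0.0
[-0.3087677  -0.27915407 -0.85573981] 0.0598634025467594 0.0 [0.57433105 0.09366147 0.16328392] [ 2.13211778e+00  2.30728791e+00 -1.39029345e-03]
y -90 330 z 39.2 x [ 2.3 11.6 21. ]
y -70 365 z 39.4 x [ 2.5 11.9 21.2]
y -50 390 z 39.3 x [ 2.5 12.1 21.3]
y -30 211 z 39.3 x [ 2.7 12.  27.8]
y -10 58 z 39.2 x [ 1.5 11.4 21.3]
y 10 487 z 39.3 x [-0.4 11.5 21.6]
y 30 475 z 39.2 x [ 3.1 12.4 21.8]
y 50 511 z 39.2 x [ 3.1 12.5 22. ]
y 70 537 z 39.1 x [ 3.4 12.8 22.1]
y 90 22 z 38.1 x [ 4.3 11.8 19.7]
80 671 87.1104028339634 (array([40.6, -0.7]), array([36.5, 11.9]), 87.41)
```

```bash
python3 -m pendant '[[[0.2,-4,0,2.6],[0.2,-8,0,2.6],[0.2,-12,0,2.6],[0.2,-13.9,0,2.6],[0.2,-13.9,0,2.6],[0.2,-13.9,-4,2.6],[0.2,-13.9,-8,2.6],[0.2,-13.9,-12,2.6],[0.2,-13.9,-15,2.6],[0.2,-13.9,-17,2.6],[0.2,-13.9,-17,2.6],[0.2,-13.9,-17,2.6]]]'
python3 -m pendant '[[[0,0,0,0],[0,0,0,0],[0,0,0,0],[0,0,0,0],[0,0,0,0]]]' 0.7 30
python3 -m pendant '[[[0,0,0,0],[0,0,0,0],[0,0,0,0]]]' 1 50
```

```text
time: 17.2
ee_pos: [0.575, -0.0454, -0.0081]
orientation: [-2.079, -2.351, 0.004]
contact_force: [-0.4, 0.5, -0.0]
opening: 0.0598
grip_force: 0.0
time: 17.62
ee_pos: [0.5776, -0.0454, -0.0052]
orientation: [2.079, 2.353, 0.002]
contact_force: [0.5, -0.4, -0.3]
opening: 0.026
grip_force: 0.0
time: 17.87
ee_pos: [0.5768, -0.0455, -0.0053]
orientation: [2.079, 2.354, -0.0]
contact_force: [-1.8, -1.0, 5.2]
opening: 0.019
grip_force: 49.1
```

```bash
python3 -m pendant '[[[0,0,0.1,0],[0.13,-1,0.1,0],[0.26,-2,0.1,0],[0.39,-3,0.1,0],[0.52,-4,0.1,0]]]' 1 80
python3 -m pendant '[[[0.13,-1,0,0],[0.26,-2,0,0],[0.39,-3,0,0],[0.52,-4,0,0],[0.64,-5,0,0],[0.77,-6,0,0],[0.9,-7,0,0],[1.03,-8,0,0],[1.16,-9,0,0],[1.16,-9,0,0],[1.16,-9,0,0]]]'
python3 - <<'E'
import sys;sys.argv=['x','w9']
from look import *
t=(o['ee_pos'][:2]-O);print('tcp guide',t@ex*1000,t@ey*1000)
sec(-240,-20,12,33,50,-5,35)
k=(gz>80)&(gz<96)&(abs(gx-35)<65)&(abs(gy)<25);print(k.sum(),rect(np.c_[gx[k],gy[k]]/1000) if k.any() else 0)
E
```

```text
time: 18.28
ee_pos: [0.582, -0.0861, -0.0053]
orientation: [-2.08, -2.354, -0.001]
contact_force: [-1.0, 4.5, 2.9]
opening: 0.0188
grip_force: 78.6
time: 19.2
ee_pos: [0.5937, -0.1771, -0.0054]
orientation: [2.081, 2.351, -0.002]
contact_force: [0.6, -0.8, -0.0]
opening: 0.0181
grip_force: 78.2
[-1.71817874 -1.44498318  0.1418554 ] 0.018676653144915775 78.19537281990051 [ 0.59371158 -0.17644888 -0.00534068] [ 2.08102245e+00  2.35194681e+00 -1.14074208e-03]
tcp guide 11.692515976045321 -198.57388315426377
y -228 507 z 38.8 x [ 2.9 12.3 21.3]
y -216 1263 z 39.0 x [ 3.  12.  21.3]
y -204 1663 z 39.1 x [ 3.1 14.1 34. ]
y -192 2251 z 39.2 x [-2.5 12.6 27.7]
y -180 1596 z 38.9 x [ 2.9 12.3 21.7]
y -168 1727 z 39.0 x [ 2.9 12.2 21.5]
y -156 1861 z 38.9 x [ 2.9 12.2 21.4]
y -144 2056 z 39.0 x [ 2.8 12.1 21.6]
y -132 2242 z 39.0 x [ 2.8 12.2 21.5]
y -120 2428 z 39.0 x [ 2.8 12.1 21.4]
y -108 2280 z 39.0 x [ 2.8 12.1 21.5]
0 0
```

```bash
python3 -m pendant '[[[0,0,3,0],[0,0,7,0],[-2,-2,9,-7],[-4,-4,9,-14],[-6,-6,9,-21],[-9,-8,9,-28],[-12,-10,9,-35],[-15,-12,9,-42],[-18,-14,9,-49],[-20,-16,9,-56],[-22,-17.9,9,-63],[-22,-17.9,9,-70]]]'
python3 -m pendant '[[[0,0,0,-7],[0,0,0,-14],[0,0,0,-21],[0,0,0,-23.6],[0,0,0,-23.6],[0,0,0,-23.6]]]'
python3 - <<'E'
import sys;sys.argv=['x','w10']
from look import *
p,d=env.get_image('side');m=env.camera_model('side');S=cloud(p,d,m['K'],m['pose'])
v,u=np.mgrid[:400,:640]
k=(S[...,2]>.07)&(S[...,2]<.125)&(u>230)&(u<380)&(v>220)&(v<370);print('bar?',k.sum(),rect(S[k][:,:2]))
p2,d2=env.get_image('scene');np.savez('s10.npz',p=p2,d=d2,**env.camera_model('scene'))
cv2.imwrite('pics/s10.png',np.hstack([cv2.resize(p[200:390,200:440],(400,316)),cv2.resize(p2[130:290,130:330],(400,316))])[...,::-1])
E
```

```text
time: 20.25
ee_pos: [0.3694, -0.3565, 0.0842]
orientation: [3.058, 0.718, -0.006]
contact_force: [0.4, 1.0, -2.1]
opening: 0.0182
grip_force: 78.9
time: 20.75
ee_pos: [0.3732, -0.3536, 0.0842]
orientation: [-3.139, -0.098, 0.002]
contact_force: [-0.3, -0.2, -2.4]
opening: 0.0185
grip_force: 78.8
[-0.24087155  0.11177551 -2.03174822] 0.01820765590485675 78.76962304115295 [ 0.37333228 -0.35376041  0.08424322] [-3.13947258e+00 -9.78812429e-02  1.38360959e-03]
bar? 416 (array([ 442.5, -364. ]), array([179.3,  16. ]), 4.18)
```

View pics/s10.png

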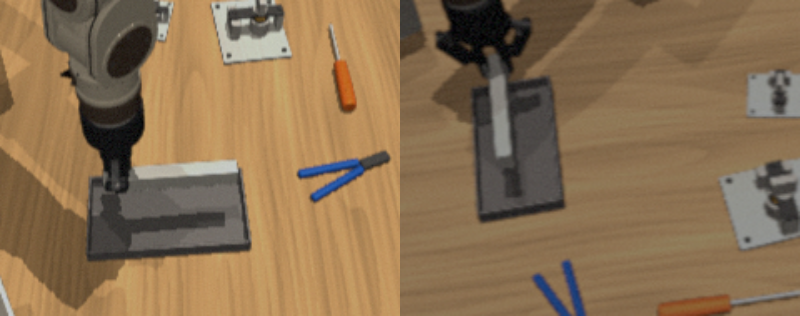

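The bar is above the tray in line with it; its shadow runs along the tray floor. Lowering.

```bash
python3 -m pendant '[[[0,0,-3,0],[0,0,-6,0],[0,0,-8,0],[0,0,-8.8,0],[0,0,-9.1,0],[0,0,-9.2,0],[0,0,-9.2,0]]]'
```

```text
time: 21.48
ee_pos: [0.3744, -0.3552, -0.0064]
orientation: [3.139, 0.095, 0.002]
contact_force: [-0.4, 0.1, -2.6]
opening: 0.0185
grip_force: 78.7
```

```bash
python3 -m pendant '[[[0,0,-0.15,0],[0,0,-0.25,0],[0,0,-0.25,0],[0,0,-0.25,0]]]'
python3 -m pendant '[[[0,0,0,0],[0,0,0,0],[0,0,0,0],[0,0,0,0]]]' 0.5
python3 -m pendant '[[[0,0,2,0],[0,0,5,0],[0,0,9,0],[0,0,13,0],[0,0,17,0],[0,0,17,0],[0,0,17,0],[0,0,17,0]]]'
python3 - <<'E'
from h import *
from rig import env
o=env.observe();print(o['contact_force'],o['time'])
v,u=np.mgrid[:400,:640]
for c,b in(('side',(250,290,355,365)),('wrist',(0,0,640,330))):
    m=env.camera_model(c);p,d=env.get_image(c);S=cloud(p,d,m['K'],m['pose'])
    k=(S[...,2]>.029)&(S[...,2]<.043)&(u>b[0])&(u<b[2])&(v>b[1])&(v<b[3])&(abs(S[...,1]+.35)<.045)&(abs(S[...,0]-.435)<.105)
    print(c,k.sum(),rect(S[k][:,:2]),np.percentile(S[k][:,2],[5,50,95]))
    if c=='wrist':cv2.imwrite('pics/w11.png',p[...,::-1])
E
```

```text
time: 21.82
ee_pos: [0.3741, -0.3549, -0.0092]
orientation: [3.139, 0.095, 0.002]
contact_force: [0.6, 0.1, -1.1]
opening: 0.0182
grip_force: 78.8
time: 22.15
ee_pos: [0.3738, -0.3546, -0.0096]
orientation: [3.14, 0.095, 0.001]
contact_force: [0.1, 0.5, -0.0]
opening: 0.0427
grip_force: 0.0
time: 22.82
ee_pos: [0.3735, -0.3543, 0.16]
orientation: [3.14, 0.095, 0.0]
contact_force: [-0.4, -0.5, -0.3]
opening: 0.0426
grip_force: 0.0
[-0.43531071 -0.50032495 -0.28891505] 22.8167
side 659 (array([ 441.7, -350.2]), array([179.7,  22.8]), 4.12) [0.03176917 0.03543154 0.03817475]
wrist 5128 (array([ 433.1, -350.7]), array([161.6,  19.6]), 4.02) [0.03385189 0.03510273 0.03626867]
```

View pics/w11.png

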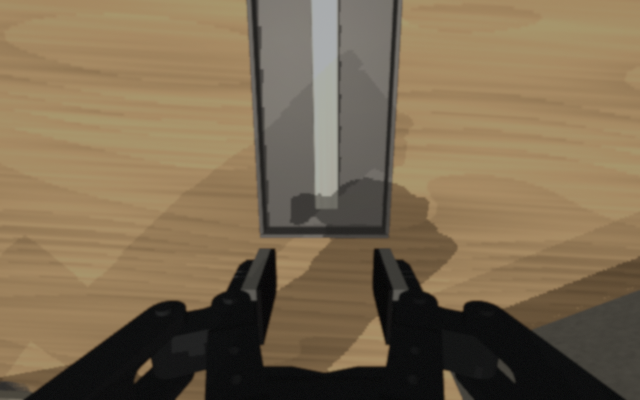

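The bar lies level in the middle of the tray (top 35 mm, columns 312–340), and the hand is clear. Handing in.

```bash
python3 -c "
from rig import env
print(env.close_job())"
```

```text
the job is handed in; nothing more can be done
None
```

The job is handed in but returned no verdict: the gap is set to about 20.7 mm (measured from the bolt angle), and the bar was drawn out to the right without resistance and lies level in the grey tray. I dropped the bar once on the bench at the start and re-gripped it.

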